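# Close the washed storage jars with the stacked lids

## Robot

A 6-joint arm with a two-finger parallel gripper is mounted at the origin on the work surface; the furniture and walls round the work are solid. World frame = base frame: x ahead of the robot, y to its left, z up, the work surface at z = 0. Lengths are in m, angles in rad, forces in N, time in s.
With the tool pointing down it reaches from about 0.35 to 0.975 m from the base axis. Payload 7.1 kg.
Tool frame: the origin (TCP) lies on the centre line of the jaws, within the pads' length; the fingertips stand 22 mm ahead of it and the grasp point (between the pads) lies 3 mm ahead of it; z points along the fingers, y is the line along which they close (so a half turn about z gives the same grasp; the last joint's range is limited). The gripper opens to 88 mm and grips with 3 to 60 N. Pads are 20 mm wide; open, the fingers measure 115 mm over their backs; the gripper's body (75 mm by 178 mm) begins 61 mm behind the grasp point.
Start: joints at [1.137, 0.423, 1.63, -0, 1.089, -0.019], TCP at [0.252, 0.572, 0.221] pointing down, gripper open.
Joint ranges: [-3, 3], [-0.9, 2.11], [0.09, 2.58], [-1.31, 4.45], [0.11, 2.69], [-2.54, 2.54]. Speed limits (rad/s): [2.39, 2.39, 3.01, 3.14, 3.14, 3.14].

## Interface

Orientations are given as a unit quaternion [x, y, z, w].
In Python, from rig import status, read_camera, camera_params, sign_off gives the robot as it stands.
- The arm moves only by the tool step_arm, never from a script. Its argument "deltas" is a list of rows, each an object of numbers: "wx", "wy", "wz": the turn, a rotation vector about the tool's x, y, z in degrees; "dx", "dy", "dz": the shift along the tool's x, y, z in mm; "gripper": the opening, from 0 (shut) to 1 (fully open). In form: [{"wx": .., "wy": .., "wz": .., "dx": .., "dy": .., "dz": .., "gripper": ..}, ...]. A call has 1 to 10 rows; each row shifts and turns the commanded pose from where the row before left it, along the tool's axes as they then stand; what a row does not reach is not made up. A row lasts 1/8 s, in which the tool goes at most 62.5 mm and 10.7 degrees, less where a joint would pass 70% of its speed; a pose out of reach is approached as far as the arm can. A call is refused whole if a number of a shift passes 62.5 or a number of a turn 10.7, either way. A call with a gripper value outside its range is refused whole. The fingers move at their own pace and stop on an object; "force" is the grip in N (left out, the last holds). Time passes only in rows, so rows that do not move let the fingers close. It gives the time, the measured TCP pose, the force, the opening and the grip force at its end, in the units of the state.
- status.state(): the state, without advancing time (a new reading comes with each control period).
- read_camera(name): name is "scene" or "top" or "wrist"; returns the picture (480x640x3 uint8, blue, green, red); there is no depth.
- camera_params(name): a dict with "vfov" (degrees; the focal length in pixels is half the picture's height over the tangent of half this angle, whatever the lens; pixels are square), "cx", "cy" (the principal point, pixels), "extrinsics" (4x4, takes a point from camera to world coordinates); the wrist camera has in their place "mount" (4x4, takes a point from camera to tool coordinates, whose origin is the TCP and whose axes are the flange's). Camera axes: x right, y down, z forward; pixel columns grow to the right and rows downward; lengths in m; the calibration is good to about 2 mm. A picture is of the moment at which its call begins: read the wrist's pose just before it. camera_params takes no time and is no camera call.
- sign_off(): hands the job in; it is judged then, once.
The state is a dict: "t": time; "qpos": joint angles; "dq": joint speeds; "joint_efforts": joint torques, N m; "ee_pos": TCP position; "tool_rot": TCP orientation; "force": force on the tool from outside, world axes, zero at the start; "ft_torque": the same for the moment, N m; "opening": finger opening in m; "grip_force": force on a finger pad.
Only numpy, scipy, OpenCV 4.12 (cv2) and the standard library are available. Lean on these libraries where they do the work, as an engineer would, in place of code of your own. Each camera call takes 0.05 s, during which the arm holds its last target. There are 200 camera calls.

## Task

The storage jars are washed and dry and their wooden lids are stacked in one pile. Take the pile apart and close every jar with the lid that belongs to it, largest lid to widest mouth and so on down, plug in the mouth and disc fully home on the rim. Set the lids down rather than dropping them, and do not knock over a jar or a lid or shift the spice jar or the food tub.

Things in the scene. Friction and masses are not known exactly. Their poses are not given: they have to be found in the camera images.
- jar_large: white stoneware storage jar, loose and empty, round, 94 mm across the body and 105 mm tall, with a narrower straight neck 60 mm across outside over its top 22 mm and an open mouth 53 mm across: the largest mouth of the four. Origin: centre of its underside; z up through the mouth, the rim at z = 105 mm. It is round, so its yaw means nothing.
- jar_medium: white stoneware storage jar, loose and empty, round, 80 mm across the body and 128 mm tall, with a narrower straight neck 51 mm across outside over its top 22 mm and an open mouth 44 mm across: the second largest mouth of the four. Origin: centre of its underside; z up through the mouth, the rim at z = 128 mm. It is round, so its yaw means nothing.
- jar_small: white stoneware storage jar, loose and empty, round, 66 mm across the body and 90 mm tall, with a narrower straight neck 42 mm across outside over its top 22 mm and an open mouth 35 mm across: the second smallest mouth of the four. Origin: centre of its underside; z up through the mouth, the rim at z = 90 mm. It is round, so its yaw means nothing.
- jar_tiny: white stoneware storage jar, loose and empty, round, 54 mm across the body and 68 mm tall, with a narrower straight neck 33 mm across outside over its top 22 mm and an open mouth 26 mm across: the smallest mouth of the four. Origin: centre of its underside; z up through the mouth, the rim at z = 68 mm. It is round, so its yaw means nothing.
- lid_large: round lid, largest of four, at the start bottom of the stack, plug on the worktop; belongs to the jar with the largest mouth. Wooden disc 69 mm across, 14 mm thick, over a black tapered plug 14 mm deep, 49 mm across under the disc, 39 mm at its foot. Origin: centre of the plug's flat foot; z up; the disc lies from z = 14 to 28 mm. Grip across the disc. Home, the disc rests on the rim, the origin 91 mm above the jar's.
- lid_medium: round lid, second largest of four, at the start second in the stack from below; belongs to the jar with the second largest mouth. Wooden disc 60 mm across, 14 mm thick, over a black tapered plug 14 mm deep, 40 mm across under the disc, 30 mm at its foot. Origin: centre of the plug's flat foot; z up; the disc lies from z = 14 to 28 mm. Grip across the disc. Home, the disc rests on the rim, the origin 114 mm above the jar's.
- lid_small: round lid, second smallest of four, at the start third in the stack from below; belongs to the jar with the second smallest mouth. Wooden disc 51 mm across, 14 mm thick, over a black tapered plug 14 mm deep, 31 mm across under the disc, 21 mm at its foot. Origin: centre of the plug's flat foot; z up; the disc lies from z = 14 to 28 mm. Grip across the disc. Home, the disc rests on the rim, the origin 76 mm above the jar's.
- lid_tiny: round lid, smallest of four, at the start top of the stack; belongs to the jar with the smallest mouth. Wooden disc 42 mm across, 14 mm thick, over a black tapered plug 14 mm deep, 22 mm across under the disc, 12 mm at its foot. Origin: centre of the plug's flat foot; z up; the disc lies from z = 14 to 28 mm. Grip across the disc. Home, the disc rests on the rim, the origin 54 mm above the jar's.
- spice_jar: bystander: square glass spice jar with a gold cap, 43x42 mm, 96 mm tall, loose, standing in the middle. Origin: centre of its underside.
- food_tub: bystander: low rectangular glass food tub with a yellow lid, 89x119 mm, 46 mm tall, loose, on the left. Origin: centre of its underside.
There are look-alikes about, which are no part of the job. Leave any purple look-alike of the lid_large alone. Leave any purple or yellow look-alike of the lid_tiny alone.

How it is judged:
At the end, for the whole second after the job is handed in: Every jar stands upright (within 0.05 rad) with its own lid on it: lid and jar axes within 8 mm, the lid level within 0.08 rad and within 4 mm of fully home (disc on the rim), all at rest (under 0.02 m/s) (horizontal distance between lid_large and jar_large below 0.008 m and z of lid_large in the frame of jar_large between 0.087 and 0.095 m and angle between each of lid_large, lid_medium, lid_small, lid_tiny's own z axis and vertical below 0.08 rad and angle between each of jar_large, jar_medium, jar_small, jar_tiny's own z axis and vertical below 0.05 rad and linear speed of each of lid_large, jar_large, lid_medium, jar_medium, lid_small, jar_small, lid_tiny, jar_tiny below 0.02 m/s and horizontal distance between lid_medium and jar_medium below 0.008 m and z of lid_medium in the frame of jar_medium between 0.11 and 0.118 m and horizontal distance between lid_small and jar_small below 0.008 m and z of lid_small in the frame of jar_small between 0.072 and 0.08 m and horizontal distance between lid_tiny and jar_tiny below 0.008 m and z of lid_tiny in the frame of jar_tiny between 0.05 and 0.058 m); the robot touches nothing.
It fails at once if a jar is knocked over (leans more than 0.5 rad) (angle between any of jar_large, jar_medium, jar_small, jar_tiny's own z axis and vertical above 0.5 rad).
It fails at once if a lid is upset (leans more than 0.5 rad) (angle between any of lid_large, lid_medium, lid_small, lid_tiny's own z axis and vertical above 0.5 rad).
It fails at once if a lid is dropped: it moves faster than 0.7 m/s with no finger on it, as after a free fall of 25 mm ((linear speed of lid_large above 0.7 m/s and contact force between the fingers and lid_large below 0.05 N) or (linear speed of lid_medium above 0.7 m/s and contact force between the fingers and lid_medium below 0.05 N) or (linear speed of lid_small above 0.7 m/s and contact force between the fingers and lid_small below 0.05 N) or (linear speed of lid_tiny above 0.7 m/s and contact force between the fingers and lid_tiny below 0.05 N)).
It fails at once if the spice jar or the food tub is shifted by more than 30 mm (distance of any of spice_jar, food_tub from where it was at the start of the episode above 0.03 m).
It also fails if it takes over 109 s, if anything falls off the work surface, if the arm or the gripper's body presses on something with over 40 N, if the wrist force passes 120 N, or if a joint passes its speed limit or range.

## Working session

There is one attempt and no reset: what is moved stays moved. The work goes in short steps, Python scripts to look and compute and a tool call to move; the robot and the scene stay as the last step left them, time stands still between calls to the robot, and variables do not carry over. Pictures are saved under pics/ and viewed, at most 14 in all, crops included, and the job is handed in when it is done.

Besides the shell and the picture viewer there is one more tool, called after "Emit:" by a JSON object that holds its "op" and its "data", one argument or row to a line. step_arm: Moves the arm, as the interface text tells. Its arguments: {"type":"object","properties":{"deltas":{"type":"array"},"force":{"type":"number"}},"required":["deltas"]}

```bash
mkdir -p pics; python3 - <<'E'
from rig import *
import cv2
for n in ("scene","top"):
    cv2.imwrite(f"pics/{n}0.png",read_camera(n)); p=camera_params(n); print(n,p)
print(camera_params("wrist")); print(status.state())
E
```

```text
scene {'vfov': 52.54714925792459, 'cx': 316.91865772918345, 'cy': 243.5667185563202, 'extrinsics': array([[-0.52524815, -0.49017338,  0.69558928, -0.19232884],
       [-0.8508765 ,  0.31321154, -0.42179107,  0.51060888],
       [-0.01111584, -0.81340555, -0.58159079,  0.65083453],
       [ 0.        ,  0.        ,  0.        ,  1.        ]])}
top {'vfov': 52.29898902067161, 'cx': 317.91460974857523, 'cy': 238.84441502536964, 'extrinsics': array([[-0.00280112, -0.99826737,  0.05877418,  0.46264657],
       [-0.99980961,  0.00393073,  0.01911272,  0.09214287],
       [-0.01931063, -0.05870945, -0.99808832,  1.21772874],
       [ 0.        ,  0.        ,  0.        ,  1.        ]])}
{'vfov': 62.5114846958227, 'cx': 320.80217585211983, 'cy': 245.7247397526609, 'mount': array([[-7.36862436e-04, -9.62919999e-01, -2.69786086e-01,
         7.39179563e-02],
       [ 9.99999671e-01, -8.01083604e-04,  1.27942955e-04,
        -7.96648740e-04],
       [-3.39320040e-04, -2.69785903e-01,  9.62920273e-01,
        -1.62533463e-01],
       [ 0.00000000e+00,  0.00000000e+00,  0.00000000e+00,
         1.00000000e+00]])}
{'t': 0.1, 'qpos': array([ 1.13700679e+00,  4.23733889e-01,  1.63057994e+00,  9.15418395e-06,
        1.08863619e+00, -1.89872882e-02]), 'dq': array([ 0.00011072, -0.00092596, -0.0023224 ,  0.00090051, -0.00027065,
        0.00035798]), 'joint_efforts': array([ 1.71332663e-04, -5.45616317e+01, -2.74328274e+01,  6.45656465e-02,
        1.87725556e-02,  2.44051785e-05]), 'ee_pos': array([0.25163879, 0.57156158, 0.22071172]), 'tool_rot': array([ 2.05919451e-01,  9.78568709e-01, -6.60455641e-04, -1.56287347e-04]), 'force': array([-0.61902783, -0.04046387,  0.93682486]), 'ft_torque': array([-0.06140883, -0.01439893, -0.0056169 ]), 'grip_force': 0.0, 'opening': 0.0878872164903409}
```

View pics/top0.png

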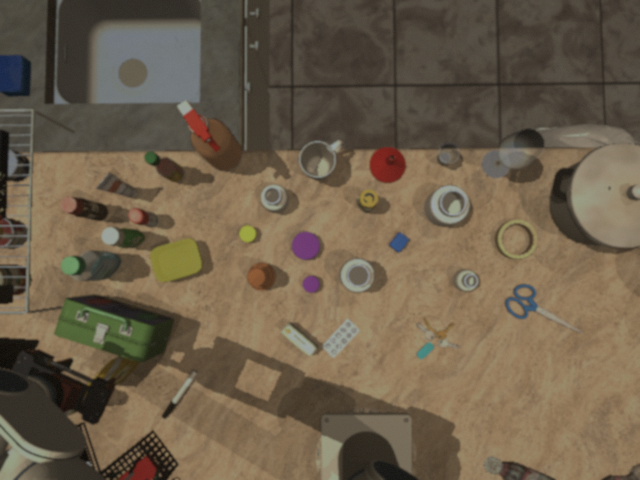

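View pics/scene0.png

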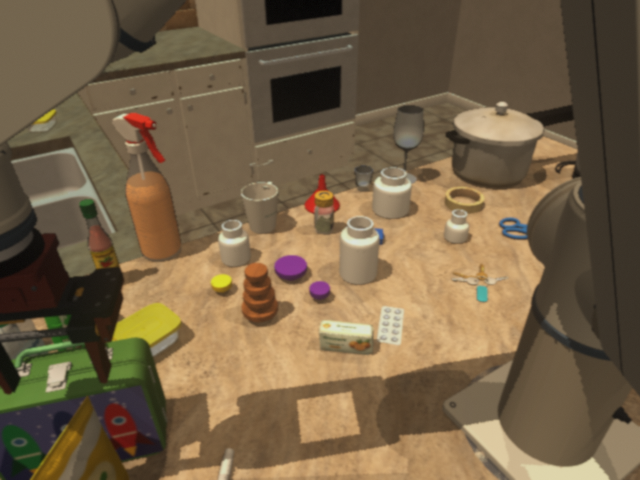

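The scene shows the brown stack at about (258,292) and four white jars. In the top view, the stack is at (261,277), jar_small (273,197), jar_large (449,205), jar_medium (357,275) and jar_tiny (467,281). The lids stacked are orange-brown, and the purple and yellow ones are decoys.

```bash
cat > h.py <<'E'
import numpy as np, cv2
from rig import *
from scipy.spatial.transform import Rotation as R
def cam(n, st=None):
    p=camera_params(n); f=240/np.tan(np.radians(p["vfov"]/2))
    if n=="wrist":
        T=np.eye(4); T[:3,:3]=R.from_quat(st["tool_rot"]).as_matrix(); T[:3,3]=st["ee_pos"]; E=T@p["mount"]
    else: E=p["extrinsics"]
    return f,p["cx"],p["cy"],E
def toplane(c,u,v,z):
    f,cx,cy,E=c; d=E[:3,:3]@np.array([(u-cx)/f,(v-cy)/f,1]); o=E[:3,3]
    return (o+d*(z-o[2])/d[2])
def px(c,P):
    f,cx,cy,E=c; q=E[:3,:3].T@(np.array(P)-E[:3,3]); return f*q[0]/q[2]+cx, f*q[1]/q[2]+cy, f/q[2]
E
python3 - <<'E'
from h import *
im=cv2.imread("pics/top0.png"); c=cam("top")
items=dict(large=(449,205,.105),medium=(357,275,.128),small=(273,197,.09),tiny=(467,281,.068),stack=(261,275,.112),spice=(368,200,.096))
t=[]
for n,(u,v,z) in items.items():
    cr=cv2.resize(im[v-32:v+32,u-32:u+32],(256,256),interpolation=cv2.INTER_CUBIC); cv2.putText(cr,n,(3,15),0,.5,(0,255,0),1)
    t.append(cr); print(n,toplane(c,u,v,z).round(3), px(c,toplane(c,u,v,z))[2]/1000)
cv2.imwrite("pics/m1.png",np.vstack([np.hstack(t[:3]),np.hstack(t[3:])]))
E
```

```text
large [ 0.604 -0.185  0.105] 0.4389583128751217
medium [0.446 0.026 0.128] 0.4503640180427681
small [0.627 0.218 0.09 ] 0.4296894868275371
tiny [ 0.431 -0.233  0.068] 0.42901514320367445
stack [0.446 0.242 0.112] 0.4421706477918866
spice [ 0.618 -0.002  0.096] 0.43378029340060775
```

View pics/m1.png

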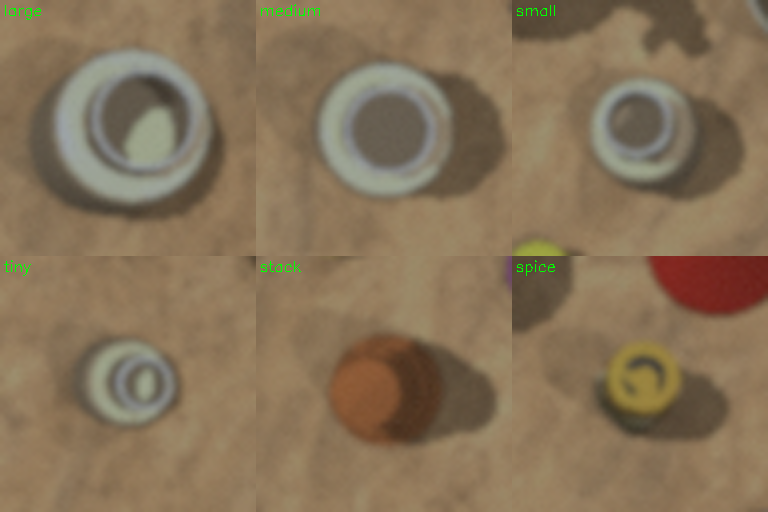

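The montage shows each mouth clearly. Their centres, in crop pixels, are large (143,122), medium (134,130), small (125,125) and tiny (145,127), with the stack's top disc at (109,134).

```bash
python3 - <<'E'
from h import *
c=cam("top")
for n,(u,v,a,b,z) in dict(large=(449,205,143,122,.105),medium=(357,275,134,130,.128),small=(273,197,125,125,.09),tiny=(467,281,145,127,.068),stack=(261,275,109,134,.112)).items():
    print(n,toplane(c,u-32+a/4-.4,v-32+b/4-.4,z).round(4))
s=status.state();print(R.from_quat(s["tool_rot"]).as_matrix().round(3))
E
```

```text
large [ 0.6085 -0.1931  0.105 ]
medium [0.4458 0.024  0.128 ]
small [0.6297 0.2207 0.09  ]
tiny [ 0.432  -0.2421  0.068 ]
stack [0.4439 0.254  0.112 ]
[[-0.915  0.403 -0.001]
 [ 0.403  0.915 -0.001]
 [ 0.    -0.001 -1.   ]]
```

Emit:
{"op": "step_arm", "data": {
  "deltas": [
    {"wz":-8,"dz":-10,"gripper":1},
    {"wz":-8,"dz":-10},
    {"wz":-7.8,"dz":-10},
    {"dx":-27,"dy":-45},
    {"dx":-27,"dy":-45},
    {"dx":-27,"dy":-45},
    {"dx":-27,"dy":-45},
    {"dx":-27,"dy":-45},
    {"dx":-27,"dy":-45},
    {"dx":-27,"dy":-46}
  ],
  "force": 15
}}

```text
$.deltas[0]: bad value
```

```bash
python3 - <<'E'
from h import *
s=status.state(); im=read_camera("wrist"); cv2.imwrite("pics/w1.png",im); c=cam("wrist",s)
print(s["t"],s["ee_pos"],R.from_quat(s["tool_rot"]).as_matrix().round(3), px(c,[.4439,.254,.112]))
E
```

```text
0.1 [0.25163879 0.57156158 0.22071172] [[-0.915  0.403 -0.001]
 [ 0.403  0.915 -0.001]
 [ 0.    -0.001 -1.   ]] (np.float64(90.08716005022168), np.float64(562.1342756432165), np.float64(1088.1969328370799))
```

View pics/w1.png

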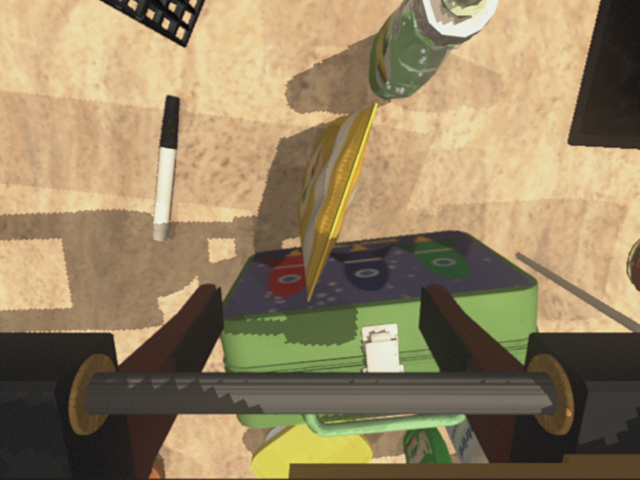

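The move was refused because of how I wrote the rows. The wrist view shows the green lunchbox right below the fingers, around (380,310), so I'll rise further first.

Emit:
{"op": "step_arm", "data": {
  "deltas": [
    {"wx":0,"wy":0,"wz":-8,"dx":0,"dy":0,"dz":-20,"gripper":1},
    {"wx":0,"wy":0,"wz":-8,"dx":0,"dy":0,"dz":-20,"gripper":1},
    {"wx":0,"wy":0,"wz":-7.8,"dx":0,"dy":0,"dz":-20,"gripper":1},
    {"wx":0,"wy":0,"wz":0,"dx":-27,"dy":-45,"dz":0,"gripper":1},
    {"wx":0,"wy":0,"wz":0,"dx":-27,"dy":-45,"dz":0,"gripper":1},
    {"wx":0,"wy":0,"wz":0,"dx":-27,"dy":-45,"dz":0,"gripper":1},
    {"wx":0,"wy":0,"wz":0,"dx":-27,"dy":-45,"dz":0,"gripper":1},
    {"wx":0,"wy":0,"wz":0,"dx":-27,"dy":-45,"dz":0,"gripper":1},
    {"wx":0,"wy":0,"wz":0,"dx":-27,"dy":-45,"dz":10,"gripper":1},
    {"wx":0,"wy":0,"wz":0,"dx":-30,"dy":-46,"dz":30,"gripper":1}
  ],
  "force": 15
}}

```text
t: 1.4
ee_pos: [0.4456, 0.2553, 0.2424]
tool_rot: [-0.0, 1.0, 0.001, 0.002]
force: [0.9, 0.1, -0.7]
opening: 0.0878
grip_force: 0.0
```

```bash
python3 - <<'E'
from h import *
s=status.state(); im=read_camera("wrist"); cv2.imwrite("pics/w2.png",im); c=cam("wrist",s)
print(s["t"],s["ee_pos"],R.from_quat(s["tool_rot"]).as_matrix().round(3), px(c,[.4439,.254,.112]))
E
```

```text
1.4 [0.44562608 0.25528195 0.24237091] [[-1.    -0.001  0.003]
 [-0.001  1.     0.002]
 [-0.003  0.002 -1.   ]] (np.float64(319.6315999078122), np.float64(233.03353657545043), np.float64(1311.610758107252))
```

View pics/w2.png

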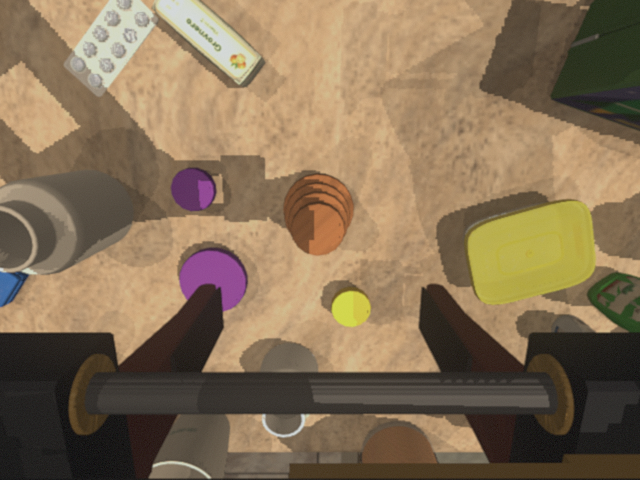

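The wrist view shows the stack's top disc at about (319,229), 4 px from the prediction. That puts it near x 0.441, y 0.254. I'll descend and grip.

Emit:
{"op": "step_arm", "data": {
  "deltas": [
    {"wx":0,"wy":0,"wz":0,"dx":4.5,"dy":-1,"dz":40,"gripper":1},
    {"wx":0,"wy":0,"wz":0,"dx":0,"dy":0,"dz":45,"gripper":1},
    {"wx":0,"wy":0,"wz":0,"dx":0,"dy":0,"dz":41,"gripper":1},
    {"wx":0,"wy":0,"wz":0,"dx":0,"dy":0,"dz":0,"gripper":0.55},
    {"wx":0,"wy":0,"wz":0,"dx":0,"dy":0,"dz":0,"gripper":0.55},
    {"wx":0,"wy":0,"wz":0,"dx":0,"dy":0,"dz":0,"gripper":0.3},
    {"wx":0,"wy":0,"wz":0,"dx":0,"dy":0,"dz":0,"gripper":0.3},
    {"wx":0,"wy":0,"wz":0,"dx":0,"dy":0,"dz":0,"gripper":0.3}
  ],
  "force": 15
}}

```text
t: 2.45
ee_pos: [0.4399, 0.2554, 0.1162]
tool_rot: [-0.0, 1.0, 0.0, 0.001]
force: [0.9, -0.7, 0.5]
opening: 0.0412
grip_force: 0.0
```

Emit:
{"op": "step_arm", "data": {
  "deltas": [
    {"wx":0,"wy":0,"wz":0,"dx":0,"dy":0,"dz":0,"gripper":0.3},
    {"wx":0,"wy":0,"wz":0,"dx":0,"dy":0,"dz":0,"gripper":0.3}
  ],
  "force": 15
}}

```text
t: 2.7
ee_pos: [0.4395, 0.2551, 0.1154]
tool_rot: [-0.0, 1.0, -0.0, 0.0]
force: [-0.9, 0.5, 0.7]
opening: 0.027
grip_force: 0.0
```

```bash
python3 - <<'E'
from h import *
cv2.imwrite("pics/w3.png",np.hstack([read_camera("wrist")[100:480,120:520],read_camera("scene")[180:480,140:540].copy() if 0 else cv2.resize(read_camera("scene")[200:390,150:350],(400,380))]))
E
```

```text
(no output)
```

View pics/w3.png

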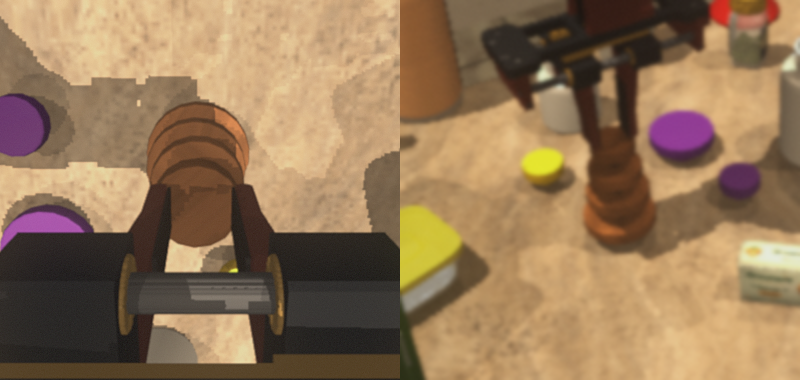

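The left half shows the fingers at about (240,190) shut in front of the disc without holding it. I'll check the heights by projection.

```bash
python3 - <<'E'
from h import *
s=status.state(); c=cam("wrist",s); M=R.from_quat(s["tool_rot"]).as_matrix()
print(s["ee_pos"],s["force"])
for o in [(0,.0135,.022),(.01,.0135,.022),(-.01,.0135,.022),(0,.0135,.0)]: print("tip",o,np.array(px(c,s["ee_pos"]+M@np.array(o)))[:2]-[120,100])
for z in (.028,.056,.084,.112): print(z,np.array(px(c,[.441,.2545,z]))-[120,100,0], px(cam("scene"),[.441,.2545,z]), px(cam("top"),[.441,.2545,z]))
im=read_camera("scene");cv2.imwrite("pics/s4.png",cv2.resize(im[215:335,195:355],(800,600),interpolation=cv2.INTER_CUBIC))
E
```

```text
[0.43949023 0.25513463 0.1153833 ] [ 0.33668997 -0.95058421 -0.09404002]
tip (0, 0.0135, 0.022) [229.21460569 189.03285437]
tip (0.01, 0.0135, 0.022) [229.59296278 170.11103144]
tip (-0.01, 0.0135, 0.022) [228.84644178 207.44491202]
tip (0, 0.0135, 0.0) [232.65635101 207.53227194]
0.028 [ 200.85598393  154.020052   1514.474419  ] (np.float64(259.36913564991187), np.float64(305.46413061005427), np.float64(533.7830471022285)) (np.float64(260.661787948681), np.float64(276.6984368284526), np.float64(411.0298086383934))
0.056 [ 200.89073512  167.73865103 1688.86956494] (np.float64(258.15228815399394), np.float64(294.2125522025133), np.float64(543.5005440098686)) (np.float64(259.05646422258394), np.float64(276.91741972491405), np.float64(420.9208364100942))
0.084 [ 200.93453122  185.02787029 1908.65555832] (np.float64(256.89031381554935), np.float64(282.5437085183642), np.float64(553.5784147146984)) (np.float64(257.37197437087275), np.float64(277.14720170644904), np.float64(431.2996376659204))
0.112 [ 200.99143177  207.490285   2194.20483955] (np.float64(255.5806549115543), np.float64(270.433949575795), np.float64(564.0370846732008)) (np.float64(255.60231426183677), np.float64(277.3886017992336), np.float64(442.20320621125177))
```

View pics/s4.png

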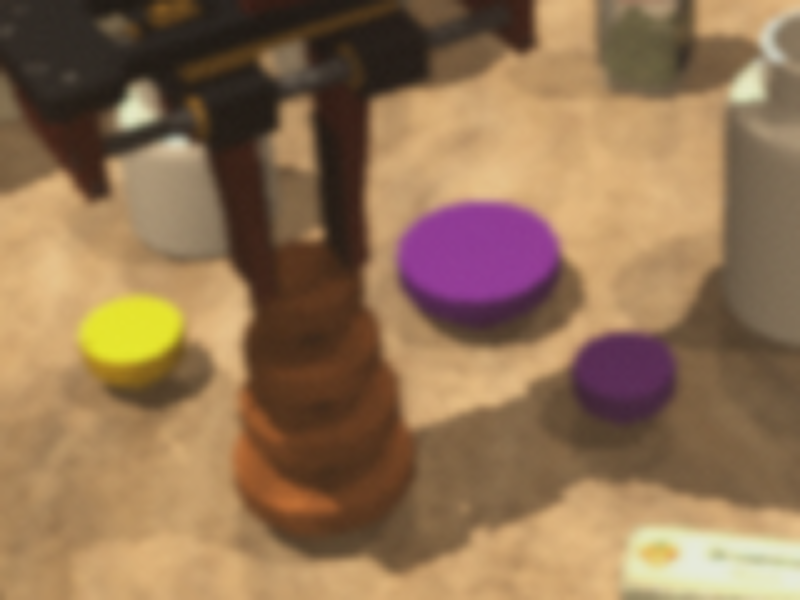

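```bash
python3 - <<'E'
from h import *
p=camera_params("wrist"); f=240/np.tan(np.radians(p["vfov"]/2)); c=(f,p["cx"],p["cy"],p["mount"])
for z in (.022,.01,0,-.01):
  for x in (.01,-.01): print(z,x,np.round(px(c,[x,.044,z]),1),np.round(px(c,[x,.0135,z])-np.array([120,100,0]),1))
a=cv2.imread("pics/w2.png")[240:400,370:530];b=cv2.imread("pics/w3.png")[140:300,100:300]
cv2.imwrite("pics/t5.png",np.hstack([cv2.resize(a,(480,480)),cv2.resize(b,(320,480))[:, :] if 0 else cv2.resize(b,(300,480))]))
E
```

```text
0.022 0.01 [ 411.4  270.1 2027.3] [ 229.6  170.1 2027.4]
0.022 -0.01 [ 409.   307.4 1972.7] [ 228.8  207.4 1972.8]
0.01 0.01 [ 417.1  278.6 2154.9] [ 231.4  178.6 2155.1]
0.01 -0.01 [ 414.4  317.9 2093.3] [ 230.6  218.  2093.5]
0 0.01 [ 422.5  286.5 2274.3] [ 233.1  186.6 2274.5]
0 -0.01 [ 419.5  327.8 2205.8] [ 232.2  227.8 2205.9]
-0.01 0.01 [ 428.5  295.4 2407.6] [ 235.   195.5 2407.8]
-0.01 -0.01 [ 425.1  338.7 2331. ] [ 234.   238.8 2331.2]
```

View pics/t5.png

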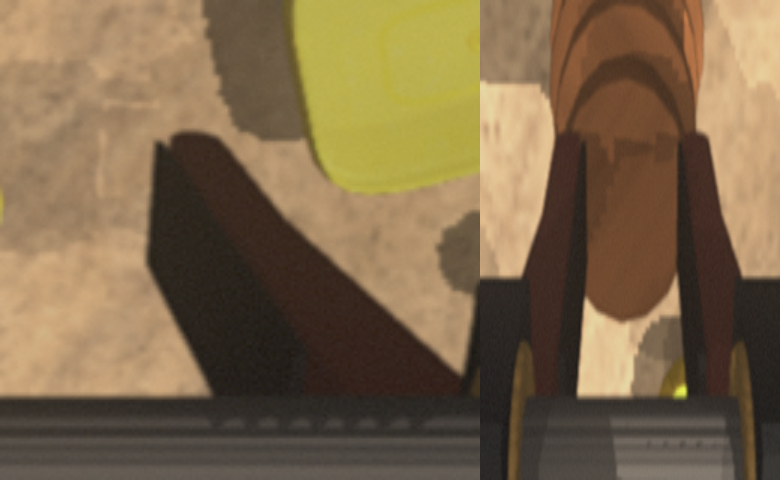

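The left half shows the open fingertip corners at full-frame (421.7,287.3) and (419.3,327.3). Those match tool z = 0, so the tips are at the reported TCP, not 22 mm ahead of it. The fingers therefore closed just above the disc (tips at 0.115, disc top at 0.112) and touched nothing. From here I'll treat TCP as the tip: open, go 21 mm lower and grip.

Emit:
{"op": "step_arm", "data": {
  "deltas": [
    {"wx":0,"wy":0,"wz":0,"dx":0,"dy":0,"dz":-3,"gripper":0.7},
    {"wx":0,"wy":0,"wz":0,"dx":0,"dy":0,"dz":0,"gripper":0.7},
    {"wx":0,"wy":0,"wz":0,"dx":0,"dy":0,"dz":0,"gripper":0.7},
    {"wx":0,"wy":0,"wz":0,"dx":-1,"dy":0,"dz":12,"gripper":0.7},
    {"wx":0,"wy":0,"wz":0,"dx":0,"dy":0,"dz":12,"gripper":0.7},
    {"wx":0,"wy":0,"wz":0,"dx":0,"dy":0,"dz":0,"gripper":0.4},
    {"wx":0,"wy":0,"wz":0,"dx":0,"dy":0,"dz":0,"gripper":0.4},
    {"wx":0,"wy":0,"wz":0,"dx":0,"dy":0,"dz":0,"gripper":0.3},
    {"wx":0,"wy":0,"wz":0,"dx":0,"dy":0,"dz":0,"gripper":0.3}
  ],
  "force": 15
}}

```text
t: 3.98
ee_pos: [0.4406, 0.2552, 0.0947]
tool_rot: [-0.0, 1.0, 0.0, 0.0]
force: [0.7, -0.0, -0.6]
opening: 0.0413
grip_force: 15.0
```

Emit:
{"op": "step_arm", "data": {
  "deltas": [
    {"wx":0,"wy":0,"wz":0,"dx":0,"dy":0,"dz":-25,"gripper":0.3},
    {"wx":0,"wy":0,"wz":0,"dx":0,"dy":0,"dz":-45,"gripper":0.3},
    {"wx":0,"wy":0,"wz":0,"dx":0,"dy":-20,"dz":-45,"gripper":0.3},
    {"wx":0,"wy":0,"wz":0,"dx":0,"dy":-45,"dz":-20,"gripper":0.3},
    {"wx":0,"wy":0,"wz":0,"dx":0,"dy":-50,"dz":0,"gripper":0.3},
    {"wx":0,"wy":0,"wz":0,"dx":0,"dy":-50,"dz":0,"gripper":0.3},
    {"wx":0,"wy":0,"wz":0,"dx":0,"dy":-50,"dz":0,"gripper":0.3},
    {"wx":0,"wy":0,"wz":0,"dx":2,"dy":-50,"dz":0,"gripper":0.3},
    {"wx":0,"wy":0,"wz":0,"dx":2,"dy":-50,"dz":0,"gripper":0.3},
    {"wx":0,"wy":0,"wz":0,"dx":2,"dy":-50,"dz":0,"gripper":0.3}
  ],
  "force": 25
}}

```text
t: 5.22
ee_pos: [0.4345, -0.1115, 0.2298]
tool_rot: [-0.0, 1.0, -0.0, 0.0]
force: [1.5, -0.2, 0.1]
opening: 0.041
grip_force: 25.0
```

Emit:
{"op": "step_arm", "data": {
  "deltas": [
    {"wx":0,"wy":0,"wz":0,"dx":1,"dy":-50,"dz":0,"gripper":0.3},
    {"wx":0,"wy":0,"wz":0,"dx":1,"dy":-50,"dz":20,"gripper":0.3},
    {"wx":0,"wy":0,"wz":0,"dx":0,"dy":-32,"dz":20,"gripper":0.3},
    {"wx":0,"wy":0,"wz":0,"dx":0,"dy":0,"dz":0,"gripper":0.3}
  ],
  "force": 25
}}

```text
t: 5.72
ee_pos: [0.4319, -0.2431, 0.1883]
tool_rot: [0.001, 1.0, 0.001, -0.001]
force: [-0.2, -0.1, -0.6]
opening: 0.0408
grip_force: 25.0
```

```bash
python3 - <<'E'
from h import *
s=status.state(); im=read_camera("wrist"); cv2.imwrite("pics/w6.png",im); c=cam("wrist",s)
print(s["t"],s["ee_pos"],s["opening"], px(c,[.432,-.2421,.068]))
E
```

```text
5.725 [ 0.43186145 -0.2430941   0.18831676] 0.040765437598988624 (np.float64(322.85029786029935), np.float64(239.59698920064764), np.float64(1351.895602391891))
```

View pics/w6.png

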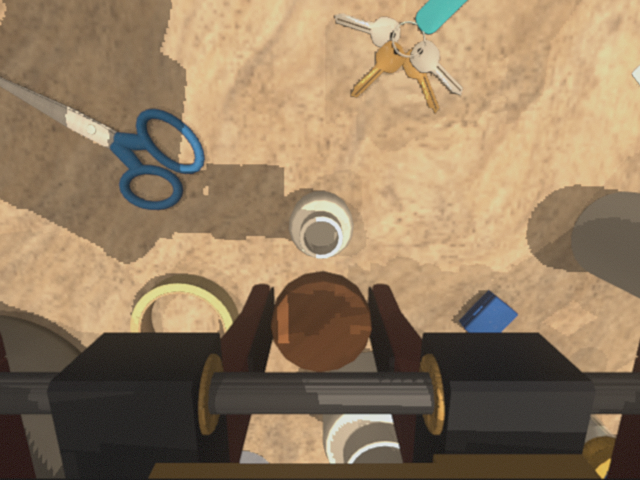

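The wrist view shows lid_tiny held level, with its disc centre at about (322,322). The jar_tiny mouth centre is at about (321,235).

```bash
cat >> h.py <<'E'
def delta(s,lid,lidz,mouth,mz):
    """lid px (top plane at world lidz) -> mouth px (plane mz): dx,dy (tool mm)"""
    c=cam("wrist",s); L=toplane(c,*lid,lidz); J=toplane(c,*mouth,mz)
    return "L",L.round(4),"J",J.round(4),"dx,dy",((L-J)[0]*1000).round(1),((J-L)[1]*1000).round(1)
E
python3 - <<'E'
from h import *
s=status.state(); z=s["ee_pos"][2]
im=cv2.imread("pics/w6.png")
h=cv2.cvtColor(im,cv2.COLOR_BGR2HSV)
m=cv2.inRange(h,(5,110,60),(16,255,255)); m[:265]=0;m[375:]=0;m[:,:265]=0;m[:,380:]=0
x,y,w,hh=cv2.boundingRect(m);print(x,y,w,hh)
print(delta(s,(322,322),z+.0175,(321,235),.068))
E
```

```text
265 272 115 100
('L', array([ 0.4305, -0.2424,  0.2065]), 'J', array([ 0.4291, -0.2425,  0.068 ]), 'dx,dy', np.float64(1.5), np.float64(-0.1))
```

Emit:
{"op": "step_arm", "data": {
  "deltas": [
    {"wx":0,"wy":0,"wz":0,"dx":1.5,"dy":0,"dz":40,"gripper":0.3},
    {"wx":0,"wy":0,"wz":0,"dx":0,"dy":0,"dz":40,"gripper":0.3},
    {"wx":0,"wy":0,"wz":0,"dx":0,"dy":0,"dz":26,"gripper":0.3},
    {"wx":0,"wy":0,"wz":0,"dx":0,"dy":0,"dz":6,"gripper":0.3},
    {"wx":0,"wy":0,"wz":0,"dx":0,"dy":0,"dz":4,"gripper":0.3},
    {"wx":0,"wy":0,"wz":0,"dx":0,"dy":0,"dz":4,"gripper":0.3},
    {"wx":0,"wy":0,"wz":0,"dx":0,"dy":0,"dz":3,"gripper":0.3},
    {"wx":0,"wy":0,"wz":0,"dx":0,"dy":0,"dz":0,"gripper":0.3}
  ],
  "force": 15
}}

```text
t: 6.78
ee_pos: [0.4314, -0.2419, 0.0666]
tool_rot: [-0.0, 1.0, -0.0, 0.0]
force: [0.1, -0.7, 0.1]
opening: 0.0415
grip_force: 15.0
```

Emit:
{"op": "step_arm", "data": {
  "deltas": [
    {"wx":0,"wy":0,"wz":0,"dx":0,"dy":0,"dz":1.5,"gripper":0.3},
    {"wx":0,"wy":0,"wz":0,"dx":0,"dy":0,"dz":1,"gripper":0.3},
    {"wx":0,"wy":0,"wz":0,"dx":0,"dy":0,"dz":0,"gripper":0.3}
  ],
  "force": 10
}}

```text
t: 7.15
ee_pos: [0.4315, -0.242, 0.0642]
tool_rot: [-0.0, 1.0, -0.0, 0.0]
force: [0.3, -0.0, 3.7]
opening: 0.0418
grip_force: 10.0
```

Contact force came at z 0.0642, and home was expected at about 0.064. I'll release and go back to the stack.

Emit:
{"op": "step_arm", "data": {
  "deltas": [
    {"wx":0,"wy":0,"wz":0,"dx":0,"dy":0,"dz":0,"gripper":0.6},
    {"wx":0,"wy":0,"wz":0,"dx":0,"dy":0,"dz":0,"gripper":0.75},
    {"wx":0,"wy":0,"wz":0,"dx":0,"dy":0,"dz":0,"gripper":0.75},
    {"wx":0,"wy":0,"wz":0,"dx":0,"dy":0,"dz":-30,"gripper":0.75},
    {"wx":0,"wy":0,"wz":0,"dx":0,"dy":0,"dz":-50,"gripper":0.75},
    {"wx":0,"wy":0,"wz":0,"dx":0,"dy":0,"dz":-50,"gripper":0.75},
    {"wx":0,"wy":0,"wz":0,"dx":0,"dy":0,"dz":0,"gripper":0.75}
  ],
  "force": 15
}}

```text
t: 8.02
ee_pos: [0.4335, -0.2431, 0.1975]
tool_rot: [-0.0, 1.0, -0.002, 0.003]
force: [0.4, -0.7, 0.2]
opening: 0.0656
grip_force: 0.0
```

```bash
python3 - <<'E'
from h import *
s=status.state(); im=read_camera("wrist"); c=cam("wrist",s)
print(s["t"],s["ee_pos"])
m=cv2.inRange(cv2.cvtColor(im,cv2.COLOR_BGR2HSV),(5,100,50),(16,255,255)); m[330:]=0; m[:,:230]=0; m[:,420:]=0
n,l,st,ce=cv2.connectedComponentsWithStats(m); i=1+st[1:,4].argmax(); print(st[i],ce[i],px(c,[.430,-.2425,.082]),toplane(c,*ce[i],.082))
cv2.imwrite("pics/w7.png",im[100:340,200:440])
E
```

```text
8.025 [ 0.43347027 -0.24313709  0.19746094]
[ 266  209  100  121 5902] [314.71111488 270.33632667] (np.float64(323.195750463807), np.float64(235.20700621421537), np.float64(1379.922805454689)) [ 0.45697762 -0.24876658  0.082     ]
```

Emit:
{"op": "step_arm", "data": {
  "deltas": [
    {"wx":0,"wy":0,"wz":0,"dx":-1,"dy":60,"dz":0,"gripper":0.75},
    {"wx":0,"wy":0,"wz":0,"dx":-1,"dy":60,"dz":0,"gripper":0.75},
    {"wx":0,"wy":0,"wz":0,"dx":-1,"dy":60,"dz":0,"gripper":0.75},
    {"wx":0,"wy":0,"wz":0,"dx":-1,"dy":60,"dz":0,"gripper":0.75},
    {"wx":0,"wy":0,"wz":0,"dx":-1,"dy":60,"dz":0,"gripper":0.75},
    {"wx":0,"wy":0,"wz":0,"dx":-1,"dy":60,"dz":0,"gripper":0.75},
    {"wx":0,"wy":0,"wz":0,"dx":-1,"dy":60,"dz":0,"gripper":0.75},
    {"wx":0,"wy":0,"wz":0,"dx":-1,"dy":60,"dz":0,"gripper":0.75},
    {"wx":0,"wy":0,"wz":0,"dx":-1,"dy":17,"dz":20,"gripper":0.75},
    {"wx":0,"wy":0,"wz":0,"dx":0,"dy":0,"dz":0,"gripper":0.75}
  ]
}}

```text
t: 9.32
ee_pos: [0.4379, 0.2552, 0.1711]
tool_rot: [-0.002, 1.0, -0.001, -0.003]
force: [-0.2, -1.1, 0.1]
opening: 0.0659
grip_force: 0.0
```

```bash
python3 - <<'E'
from h import *
s=status.state(); im=read_camera("wrist"); c=cam("wrist",s)
print(s["t"],s["ee_pos"])
h=cv2.cvtColor(im,cv2.COLOR_BGR2HSV)
m=cv2.inRange(h,(5,130,50),(16,255,255)); m[360:]=0; m[:,:230]=0; m[:,420:]=0
n,l,st,ce=cv2.connectedComponentsWithStats(m); i=1+st[1:,4].argmax(); print(st[i],ce[i])
for z,r in ((.084,.0255),(.056,.03),(.028,.0345)): print(px(c,[.441,.2545,z]), r*px(c,[.441,.2545,z])[2])
b=im[100:340,200:440]; cv2.imwrite("pics/w8.png",np.hstack([cv2.resize(cv2.imread("pics/w7.png"),(400,400)),cv2.resize(b,(400,400))]))
E
```

```text
9.325 [0.43792708 0.25521389 0.17109275]
[ 277  194   84   99 6525] [318.35371648 242.40291188]
(np.float64(321.0877082998371), np.float64(257.04080844368997), np.float64(1513.0760448707867)) 38.58343914420506
(np.float64(321.1448358239334), np.float64(245.8010743102082), np.float64(1371.399007511804)) 41.14197022535412
(np.float64(321.1921810325259), np.float64(236.48599256122426), np.float64(1253.9822457557184)) 43.262387478572286
```

View pics/w8.png

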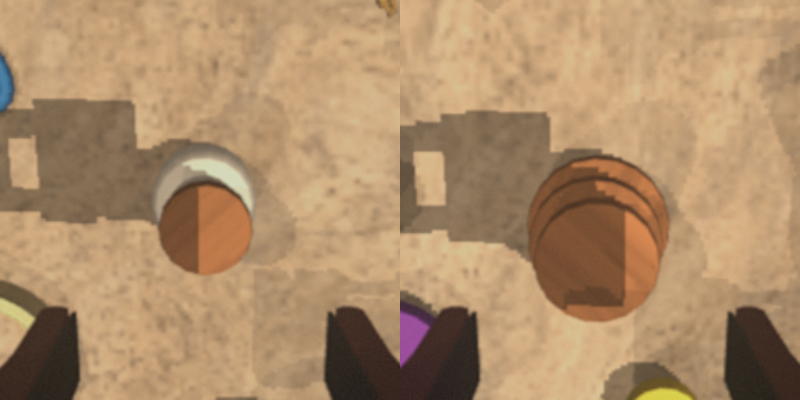

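The left half shows lid_tiny centred and level on its jar, at full-frame (323,237) against a predicted (323,235). The right half shows the small lid's disc at about (318,257), also as expected. Next is lid_small: tips to z 0.066.

Emit:
{"op": "step_arm", "data": {
  "deltas": [
    {"wx":0,"wy":0,"wz":0,"dx":-2.5,"dy":-1.5,"dz":35,"gripper":0.75},
    {"wx":0,"wy":0,"wz":0,"dx":0,"dy":0,"dz":40,"gripper":0.75},
    {"wx":0,"wy":0,"wz":0,"dx":0,"dy":0,"dz":20,"gripper":0.75},
    {"wx":0,"wy":0,"wz":0,"dx":0,"dy":0,"dz":10,"gripper":0.75},
    {"wx":0,"wy":0,"wz":0,"dx":0,"dy":0,"dz":0,"gripper":0.45},
    {"wx":0,"wy":0,"wz":0,"dx":0,"dy":0,"dz":0,"gripper":0.45},
    {"wx":0,"wy":0,"wz":0,"dx":0,"dy":0,"dz":0,"gripper":0.45},
    {"wx":0,"wy":0,"wz":0,"dx":0,"dy":0,"dz":0,"gripper":0.45}
  ],
  "force": 15
}}

```text
t: 10.38
ee_pos: [0.443, 0.2539, 0.0696]
tool_rot: [-0.0, 1.0, 0.0, 0.001]
force: [0.6, 0.6, 3.1]
opening: 0.0502
grip_force: 15.0
```

Emit:
{"op": "step_arm", "data": {
  "deltas": [
    {"wx":0,"wy":0,"wz":0,"dx":0,"dy":0,"dz":-20,"gripper":0.45},
    {"wx":0,"wy":0,"wz":0,"dx":0,"dy":0,"dz":-40,"gripper":0.45},
    {"wx":0,"wy":0,"wz":0,"dx":-10,"dy":0,"dz":-45,"gripper":0.45},
    {"wx":0,"wy":0,"wz":0,"dx":-35,"dy":-6,"dz":-30,"gripper":0.45},
    {"wx":0,"wy":0,"wz":0,"dx":-45,"dy":-9,"dz":0,"gripper":0.45},
    {"wx":0,"wy":0,"wz":0,"dx":-45,"dy":-9,"dz":0,"gripper":0.45},
    {"wx":0,"wy":0,"wz":0,"dx":-40,"dy":-9,"dz":0,"gripper":0.45},
    {"wx":0,"wy":0,"wz":0,"dx":-10,"dy":0,"dz":0,"gripper":0.45},
    {"wx":0,"wy":0,"wz":0,"dx":0,"dy":0,"dz":0,"gripper":0.45}
  ],
  "force": 25
}}

```text
t: 11.5
ee_pos: [0.6271, 0.2208, 0.2035]
tool_rot: [-0.0, 1.0, -0.0, -0.0]
force: [-0.0, 0.3, -0.8]
opening: 0.0504
grip_force: 25.0
```

```bash
cat >> h.py <<'E'
def mouth(im,c,P,r):
    u,v,k=px(c,P); g=cv2.medianBlur(cv2.cvtColor(im,cv2.COLOR_BGR2GRAY),3); a,b=int(u)-60,int(v)-60
    g=cv2.resize(g[b:b+120,a:a+120],None,fx=2,fy=2); R_=2*r*k
    q=cv2.HoughCircles(g,cv2.HOUGH_GRADIENT,1,8,param1=80,param2=14,minRadius=int(R_*.88),maxRadius=int(R_*1.3))
    print("pred",round(u,1),round(v,1),"r",round(R_/2,1)); 
    if q is not None: print((q[0][:5]/2+[a,b,0]).round(1))
E
python3 - <<'E'
from h import *
s=status.state(); im=read_camera("wrist"); cv2.imwrite("pics/w9.png",im); c=cam("wrist",s)
print(s["t"],s["ee_pos"],s["opening"],s["tool_rot"]); P=[.6267,.2205,.09]
mouth(im,c,P,.0175)
mouth(im,c,s["ee_pos"]+[-.0015,0,.014],.0255)
E
```

```text
11.5 [0.62713108 0.22077724 0.20350996] 0.05035611480386233 [-1.29150604e-04  9.99999872e-01 -5.61045918e-05 -4.86192254e-04]
pred 321.3 241.1 r 24.2
[[319.8 247.2  23.7]
 [319.8 240.2  26.8]
 [320.8 226.2  27.4]
 [323.2 243.8  23.5]
 [315.8 251.2  29. ]]
pred 322.6 318.5 r 62.0
[[320.8 313.8  59.9]
 [321.2 309.8  61.8]
 [324.8 314.8  55.7]
 [316.2 314.8  58. ]
 [324.8 318.8  55.6]]
```

View pics/w9.png

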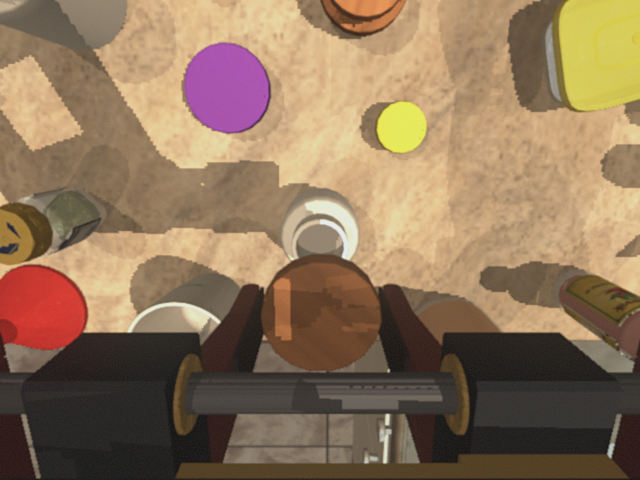

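lid_small is held with its centre at about (321,312), and the jar_small mouth is at about (320.5,243.5). The spray bottle and mug lie further out in x and stay clear.

```bash
python3 - <<'E'
from h import *
s=status.state(); print(delta(s,(321,312),s["ee_pos"][2]+.0145,(320.5,243.5),.09))
E
```

```text
('L', array([0.6218, 0.2203, 0.2181]), 'J', array([0.6278, 0.22  , 0.09  ]), 'dx,dy', np.float64(-6.0), np.float64(-0.2))
```

Emit:
{"op": "step_arm", "data": {
  "deltas": [
    {"wx":0,"wy":0,"wz":0,"dx":-5,"dy":0,"dz":35,"gripper":0.45},
    {"wx":0,"wy":0,"wz":0,"dx":0,"dy":0,"dz":35,"gripper":0.45},
    {"wx":0,"wy":0,"wz":0,"dx":0,"dy":0,"dz":22,"gripper":0.45},
    {"wx":0,"wy":0,"wz":0,"dx":0,"dy":0,"dz":6,"gripper":0.45},
    {"wx":0,"wy":0,"wz":0,"dx":0,"dy":0,"dz":5,"gripper":0.45},
    {"wx":0,"wy":0,"wz":0,"dx":0,"dy":0,"dz":4,"gripper":0.45},
    {"wx":0,"wy":0,"wz":0,"dx":0,"dy":0,"dz":3,"gripper":0.45},
    {"wx":0,"wy":0,"wz":0,"dx":0,"dy":0,"dz":0,"gripper":0.45}
  ],
  "force": 15
}}

```text
t: 12.55
ee_pos: [0.6326, 0.2208, 0.0941]
tool_rot: [-0.0, 1.0, 0.0, 0.0]
force: [0.6, -0.3, -0.4]
opening: 0.0504
grip_force: 15.0
```

Emit:
{"op": "step_arm", "data": {
  "deltas": [
    {"wx":0,"wy":0,"wz":0,"dx":0,"dy":0,"dz":2,"gripper":0.45},
    {"wx":0,"wy":0,"wz":0,"dx":0,"dy":0,"dz":1.5,"gripper":0.45},
    {"wx":0,"wy":0,"wz":0,"dx":0,"dy":0,"dz":0.7,"gripper":0.45},
    {"wx":0,"wy":0,"wz":0,"dx":0,"dy":0,"dz":0,"gripper":0.45}
  ],
  "force": 10
}}

```text
t: 13.05
ee_pos: [0.6326, 0.2208, 0.0898]
tool_rot: [-0.0, 1.0, 0.0, 0.0]
force: [0.5, 0.5, 0.5]
opening: 0.0507
grip_force: 10.0
```

Emit:
{"op": "step_arm", "data": {
  "deltas": [
    {"wx":0,"wy":0,"wz":0,"dx":0,"dy":0,"dz":0.7,"gripper":0.45},
    {"wx":0,"wy":0,"wz":0,"dx":0,"dy":0,"dz":0.5,"gripper":0.45},
    {"wx":0,"wy":0,"wz":0,"dx":0,"dy":0,"dz":0,"gripper":0.45}
  ],
  "force": 8
}}

```text
t: 13.42
ee_pos: [0.6329, 0.2209, 0.0896]
tool_rot: [-0.0, 1.0, 0.0, 0.0]
force: [-2.4, -0.9, 8.0]
opening: 0.0508
grip_force: 8.0
```

Contact at z 0.0896 means it is home. I'll release, rise and check by mask, and then go back to the stack.

Emit:
{"op": "step_arm", "data": {
  "deltas": [
    {"wx":0,"wy":0,"wz":0,"dx":0,"dy":0,"dz":0,"gripper":0.7},
    {"wx":0,"wy":0,"wz":0,"dx":0,"dy":0,"dz":0,"gripper":0.85},
    {"wx":0,"wy":0,"wz":0,"dx":0,"dy":0,"dz":0,"gripper":0.85},
    {"wx":0,"wy":0,"wz":0,"dx":0,"dy":0,"dz":-25,"gripper":0.85},
    {"wx":0,"wy":0,"wz":0,"dx":0,"dy":0,"dz":-45,"gripper":0.85},
    {"wx":0,"wy":0,"wz":0,"dx":0,"dy":0,"dz":-40,"gripper":0.85},
    {"wx":0,"wy":0,"wz":0,"dx":0,"dy":0,"dz":0,"gripper":0.85}
  ],
  "force": 15
}}

```text
t: 14.3
ee_pos: [0.6347, 0.2215, 0.2023]
tool_rot: [-0.0, 1.0, 0.001, 0.003]
force: [-0.1, -0.2, -0.3]
opening: 0.0744
grip_force: 0.0
```

```bash
cat >> h.py <<'E'
def disc(im,c,P,r):
    "ellipse of the brown disc near P (top plane)"
    u,v,k=px(c,P); m=cv2.inRange(cv2.cvtColor(im,cv2.COLOR_BGR2HSV),(4,125,40),(17,255,255))
    w=np.zeros_like(m); cv2.circle(w,(int(u),int(v)),int(r*k*1.25),255,-1); m=cv2.morphologyEx(m&w,cv2.MORPH_OPEN,np.ones((5,5)))
    q=max(cv2.findContours(m,cv2.RETR_EXTERNAL,cv2.CHAIN_APPROX_NONE)[0],key=cv2.contourArea)
    e=cv2.fitEllipse(cv2.convexHull(q)); print("pred",round(u,1),round(v,1),"dia",round(2*r*k,1),"ell",np.round(e[0],1),np.round(e[1],1),"world",toplane(c,*e[0],P[2]).round(4))
E
python3 - <<'E'
from h import *
s=status.state(); im=read_camera("wrist"); cv2.imwrite("pics/w10.png",im); c=cam("wrist",s)
print(s["t"],s["ee_pos"]); disc(im,c,[.6275,.2202,.104],.0255)
E
```

```text
14.3 [0.63466833 0.22148585 0.20229104]
pred 319.6 236.3 dia 75.0 ell [319.8 240.3] [71.  71.2] world [0.6303 0.2203 0.104 ]
```

Emit:
{"op": "step_arm", "data": {
  "deltas": [
    {"wx":0,"wy":0,"wz":0,"dx":45,"dy":8,"dz":0,"gripper":0.85},
    {"wx":0,"wy":0,"wz":0,"dx":50,"dy":9,"dz":0,"gripper":0.85},
    {"wx":0,"wy":0,"wz":0,"dx":50,"dy":9,"dz":0,"gripper":0.85},
    {"wx":0,"wy":0,"wz":0,"dx":48,"dy":7,"dz":30,"gripper":0.85},
    {"wx":0,"wy":0,"wz":0,"dx":0,"dy":0,"dz":30,"gripper":0.85},
    {"wx":0,"wy":0,"wz":0,"dx":0,"dy":0,"dz":0,"gripper":0.85}
  ]
}}

```text
t: 15.1
ee_pos: [0.437, 0.2527, 0.1359]
tool_rot: [-0.001, 1.0, -0.002, -0.003]
force: [-0.1, -0.6, -0.7]
opening: 0.0752
grip_force: 0.0
```

```bash
python3 - <<'E'
from h import *
s=status.state(); im=read_camera("wrist"); cv2.imwrite("pics/w11.png",im); c=cam("wrist",s)
print(s["t"],s["ee_pos"]); disc(im,c,[.440,.2535,.056],.030)
E
```

```text
15.1 [0.4369983  0.25265947 0.13593281]
pred 323.5 260.3 dia 93.3 ell [321.3 253.3] [ 95.1 103.9] world [0.4353 0.252  0.056 ]
```

Emit:
{"op": "step_arm", "data": {
  "deltas": [
    {"wx":0,"wy":0,"wz":0,"dx":0,"dy":-1,"dz":35,"gripper":0.85},
    {"wx":0,"wy":0,"wz":0,"dx":0,"dy":0,"dz":35,"gripper":0.85},
    {"wx":0,"wy":0,"wz":0,"dx":0,"dy":0,"dz":18,"gripper":0.85},
    {"wx":0,"wy":0,"wz":0,"dx":0,"dy":0,"dz":10,"gripper":0.85},
    {"wx":0,"wy":0,"wz":0,"dx":0,"dy":0,"dz":0,"gripper":0.55},
    {"wx":0,"wy":0,"wz":0,"dx":0,"dy":0,"dz":0,"gripper":0.55},
    {"wx":0,"wy":0,"wz":0,"dx":0,"dy":0,"dz":0,"gripper":0.55},
    {"wx":0,"wy":0,"wz":0,"dx":0,"dy":0,"dz":0,"gripper":0.55}
  ],
  "force": 15
}}

```text
t: 16.15
ee_pos: [0.44, 0.2529, 0.0412]
tool_rot: [-0.0, 1.0, 0.0, 0.001]
force: [-0.3, 0.4, 3.7]
opening: 0.0589
grip_force: 15.0
```

Emit:
{"op": "step_arm", "data": {
  "deltas": [
    {"wx":0,"wy":0,"wz":0,"dx":0,"dy":0,"dz":-20,"gripper":0.55},
    {"wx":0,"wy":0,"wz":0,"dx":0,"dy":0,"dz":-45,"gripper":0.55},
    {"wx":0,"wy":0,"wz":0,"dx":0,"dy":0,"dz":-50,"gripper":0.55},
    {"wx":0,"wy":0,"wz":0,"dx":0,"dy":-15,"dz":-50,"gripper":0.55},
    {"wx":0,"wy":0,"wz":0,"dx":-3,"dy":-40,"dz":-30,"gripper":0.55},
    {"wx":0,"wy":0,"wz":0,"dx":0,"dy":-50,"dz":0,"gripper":0.55},
    {"wx":0,"wy":0,"wz":0,"dx":0,"dy":-50,"dz":0,"gripper":0.55},
    {"wx":0,"wy":0,"wz":0,"dx":0,"dy":-50,"dz":0,"gripper":0.55},
    {"wx":0,"wy":0,"wz":0,"dx":0,"dy":-24,"dz":0,"gripper":0.55},
    {"wx":0,"wy":0,"wz":0,"dx":0,"dy":0,"dz":0,"gripper":0.55}
  ],
  "force": 25
}}

```text
t: 17.4
ee_pos: [0.4424, 0.0224, 0.2357]
tool_rot: [0.001, 1.0, -0.0, 0.0]
force: [0.6, 0.9, -0.6]
opening: 0.0587
grip_force: 25.0
```

```bash
python3 - <<'E'
from h import *
s=status.state(); im=read_camera("wrist"); cv2.imwrite("pics/w12.png",im); c=cam("wrist",s)
print(s["t"],s["ee_pos"],s["opening"],s["tool_rot"])
mouth(im,c,[.4428,.0238,.128],.022)
disc(im,c,s["ee_pos"]+[-.003,0,.0148],.03)
E
```

```text
17.4 [0.44238505 0.02244475 0.2356793 ] 0.05874854937229054 [ 1.16291846e-03  9.99999321e-01 -1.34040392e-05  7.55613973e-05]
pred 323.6 244.2 r 31.0
[[322.2 247.2  30.5]
 [322.2 241.2  34.4]
 [321.8 213.2  35.8]
 [321.8 251.2  34. ]
 [322.2 219.2  29.7]]
pred 322.6 316.0 dia 146.9 ell [320.2 320.2] [127.  142.4] world [0.4412 0.0215 0.2505]
```

View pics/w12.png

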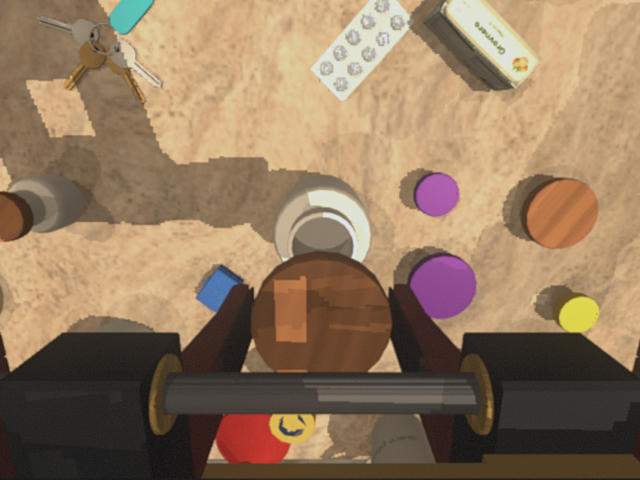

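lid_medium is centred at about (321,320) and the jar_medium mouth at about (322.5,244). lid_large, at (562,213), is undisturbed.

```bash
python3 - <<'E'
from h import *
s=status.state(); print(delta(s,(321,320),s["ee_pos"][2]+.0148,(322.4,244),.128)); c=cam("wrist",s); print(toplane(c,562,213,.028))
E
```

```text
('L', array([0.4413, 0.0227, 0.2505]), 'J', array([0.4428, 0.0239, 0.128 ]), 'dx,dy', np.float64(-1.5), np.float64(1.2))
[0.44031602 0.25214186 0.028     ]
```

Emit:
{"op": "step_arm", "data": {
  "deltas": [
    {"wx":0,"wy":0,"wz":0,"dx":-1.5,"dy":1,"dz":35,"gripper":0.55},
    {"wx":0,"wy":0,"wz":0,"dx":0,"dy":0,"dz":35,"gripper":0.55},
    {"wx":0,"wy":0,"wz":0,"dx":0,"dy":0,"dz":18,"gripper":0.55},
    {"wx":0,"wy":0,"wz":0,"dx":0,"dy":0,"dz":6,"gripper":0.55},
    {"wx":0,"wy":0,"wz":0,"dx":0,"dy":0,"dz":5,"gripper":0.55},
    {"wx":0,"wy":0,"wz":0,"dx":0,"dy":0,"dz":4,"gripper":0.55},
    {"wx":0,"wy":0,"wz":0,"dx":0,"dy":0,"dz":3,"gripper":0.55},
    {"wx":0,"wy":0,"wz":0,"dx":0,"dy":0,"dz":1,"gripper":0.55},
    {"wx":0,"wy":0,"wz":0,"dx":0,"dy":0,"dz":0,"gripper":0.55}
  ],
  "force": 15
}}

```text
t: 18.58
ee_pos: [0.4442, 0.0246, 0.1286]
tool_rot: [-0.0, 1.0, -0.0, 0.0]
force: [1.1, 0.1, 0.4]
opening: 0.0593
grip_force: 15.0
```

Emit:
{"op": "step_arm", "data": {
  "deltas": [
    {"wx":0,"wy":0,"wz":0,"dx":0,"dy":0,"dz":1,"gripper":0.55},
    {"wx":0,"wy":0,"wz":0,"dx":0,"dy":0,"dz":0.5,"gripper":0.55},
    {"wx":0,"wy":0,"wz":0,"dx":0,"dy":0,"dz":0,"gripper":0.55}
  ],
  "force": 10
}}

```text
t: 18.95
ee_pos: [0.4442, 0.0246, 0.1272]
tool_rot: [-0.0, 1.0, -0.0, 0.0]
force: [-0.7, -0.6, 3.0]
opening: 0.0591
grip_force: 10.0
```

Emit:
{"op": "step_arm", "data": {
  "deltas": [
    {"wx":0,"wy":0,"wz":0,"dx":0,"dy":0,"dz":0.4,"gripper":0.55},
    {"wx":0,"wy":0,"wz":0,"dx":0,"dy":0,"dz":0,"gripper":0.8},
    {"wx":0,"wy":0,"wz":0,"dx":0,"dy":0,"dz":0,"gripper":0.9},
    {"wx":0,"wy":0,"wz":0,"dx":0,"dy":0,"dz":0,"gripper":0.9},
    {"wx":0,"wy":0,"wz":0,"dx":0,"dy":0,"dz":-25,"gripper":1},
    {"wx":0,"wy":0,"wz":0,"dx":0,"dy":0,"dz":-45,"gripper":1},
    {"wx":0,"wy":0,"wz":0,"dx":0,"dy":0,"dz":-30,"gripper":1},
    {"wx":0,"wy":0,"wz":0,"dx":0,"dy":0,"dz":0,"gripper":1}
  ],
  "force": 15
}}

```text
t: 19.95
ee_pos: [0.4456, 0.0247, 0.2286]
tool_rot: [-0.0, 1.0, 0.0, 0.002]
force: [0.0, -0.7, -0.2]
opening: 0.0877
grip_force: 0.0
```

```bash
python3 - <<'E'
from h import *
s=status.state(); im=read_camera("wrist"); cv2.imwrite("pics/w13.png",im); c=cam("wrist",s)
print(s["t"],s["ee_pos"]); disc(im,c,[.4428,.0239,.142],.030)
E
```

```text
19.95 [0.44562832 0.02471477 0.22855554]
pred 320.6 247.4 dia 91.6 ell [320.8 250.3] [86.4 87.6] world [0.4448 0.0241 0.142 ]
```

Emit:
{"op": "step_arm", "data": {
  "deltas": [
    {"wx":0,"wy":0,"wz":0,"dx":1,"dy":50,"dz":0,"gripper":1},
    {"wx":0,"wy":0,"wz":0,"dx":1,"dy":55,"dz":0,"gripper":1},
    {"wx":0,"wy":0,"wz":0,"dx":1,"dy":55,"dz":0,"gripper":1},
    {"wx":0,"wy":0,"wz":0,"dx":1,"dy":50,"dz":20,"gripper":1},
    {"wx":0,"wy":0,"wz":0,"dx":0,"dy":18,"dz":45,"gripper":1},
    {"wx":0,"wy":0,"wz":0,"dx":0,"dy":0,"dz":45,"gripper":1},
    {"wx":0,"wy":0,"wz":0,"dx":0,"dy":0,"dz":0,"gripper":1},
    {"wx":0,"wy":0,"wz":0,"dx":0,"dy":0,"dz":0,"gripper":1}
  ]
}}

```text
t: 21.0
ee_pos: [0.4401, 0.2525, 0.1169]
tool_rot: [-0.0, 1.0, -0.0, -0.0]
force: [-0.2, 0.1, -0.5]
opening: 0.0877
grip_force: 0.0
```

```bash
python3 - <<'E'
from h import *
s=status.state(); im=read_camera("wrist"); cv2.imwrite("pics/w14.png",im); c=cam("wrist",s)
print(s["t"],s["ee_pos"]); disc(im,c,[.440,.252,.028],.0345)
E
```

```text
21.0 [0.44010365 0.25250732 0.11687632]
pred 321.1 251.1 dia 104.1 ell [321.8 250.4] [ 98.7 101. ] world [0.4396 0.2525 0.028 ]
```

Emit:
{"op": "step_arm", "data": {
  "deltas": [
    {"wx":0,"wy":0,"wz":0,"dx":0.5,"dy":0,"dz":35,"gripper":1},
    {"wx":0,"wy":0,"wz":0,"dx":0,"dy":0,"dz":35,"gripper":1},
    {"wx":0,"wy":0,"wz":0,"dx":0,"dy":0,"dz":20,"gripper":1},
    {"wx":0,"wy":0,"wz":0,"dx":0,"dy":0,"dz":13,"gripper":1},
    {"wx":0,"wy":0,"wz":0,"dx":0,"dy":0,"dz":0,"gripper":0.65},
    {"wx":0,"wy":0,"wz":0,"dx":0,"dy":0,"dz":0,"gripper":0.65},
    {"wx":0,"wy":0,"wz":0,"dx":0,"dy":0,"dz":0,"gripper":0.65},
    {"wx":0,"wy":0,"wz":0,"dx":0,"dy":0,"dz":0,"gripper":0.65}
  ],
  "force": 15
}}

```text
t: 22.05
ee_pos: [0.4403, 0.2531, 0.0146]
tool_rot: [-0.0, 1.0, 0.0, 0.001]
force: [-0.2, -1.4, 7.3]
opening: 0.0676
grip_force: 15.0
```

Emit:
{"op": "step_arm", "data": {
  "deltas": [
    {"wx":0,"wy":0,"wz":0,"dx":0,"dy":0,"dz":-20,"gripper":0.65},
    {"wx":0,"wy":0,"wz":0,"dx":0,"dy":0,"dz":-45,"gripper":0.65},
    {"wx":0,"wy":0,"wz":0,"dx":0,"dy":0,"dz":-55,"gripper":0.65},
    {"wx":0,"wy":0,"wz":0,"dx":-5,"dy":-10,"dz":-55,"gripper":0.65},
    {"wx":0,"wy":0,"wz":0,"dx":-11,"dy":-26,"dz":-45,"gripper":0.65},
    {"wx":0,"wy":0,"wz":0,"dx":-15,"dy":-45,"dz":0,"gripper":0.65},
    {"wx":0,"wy":0,"wz":0,"dx":-20,"dy":-50,"dz":0,"gripper":0.65},
    {"wx":0,"wy":0,"wz":0,"dx":-20,"dy":-50,"dz":0,"gripper":0.65},
    {"wx":0,"wy":0,"wz":0,"dx":-20,"dy":-50,"dz":0,"gripper":0.65},
    {"wx":0,"wy":0,"wz":0,"dx":-20,"dy":-50,"dz":0,"gripper":0.65}
  ],
  "force": 28
}}

```text
t: 23.3
ee_pos: [0.5509, -0.0299, 0.2339]
tool_rot: [-0.0, 1.0, 0.0, 0.0]
force: [-0.2, 0.4, -0.6]
opening: 0.0681
grip_force: 28.0
```

Emit:
{"op": "step_arm", "data": {
  "deltas": [
    {"wx":0,"wy":0,"wz":0,"dx":-20,"dy":-50,"dz":0,"gripper":0.65},
    {"wx":0,"wy":0,"wz":0,"dx":-18,"dy":-50,"dz":0,"gripper":0.65},
    {"wx":0,"wy":0,"wz":0,"dx":-12,"dy":-45,"dz":0,"gripper":0.65},
    {"wx":0,"wy":0,"wz":0,"dx":-6,"dy":-20,"dz":10,"gripper":0.65},
    {"wx":0,"wy":0,"wz":0,"dx":0,"dy":0,"dz":5,"gripper":0.65},
    {"wx":0,"wy":0,"wz":0,"dx":0,"dy":0,"dz":0,"gripper":0.65}
  ],
  "force": 28
}}

```text
t: 24.05
ee_pos: [0.6058, -0.1916, 0.2176]
tool_rot: [-0.001, 1.0, 0.001, -0.001]
force: [-0.4, 0.0, -0.1]
opening: 0.0679
grip_force: 28.0
```

```bash
python3 - <<'E'
from h import *
s=status.state(); im=read_camera("wrist"); cv2.imwrite("pics/w15.png",im); c=cam("wrist",s)
print(s["t"],s["ee_pos"],s["opening"],s["tool_rot"])
mouth(im,c,[.6055,-.1933,.105],.0265)
disc(im,c,s["ee_pos"]+[-.002,0,.0134],.0345)
E
```

```text
24.05 [ 0.60579568 -0.19160736  0.21761708] 0.06786820038696978 [-6.89091930e-04  9.99998978e-01  5.99091394e-04 -1.10031003e-03]
pred 319.2 241.8 r 36.8
[[315.2 248.2  37. ]
 [315.8 239.2  38. ]
 [315.8 243.2  40.8]
 [311.8 241.8  34.2]
 [316.8 252.2  45.5]]
pred 322.6 316.7 dia 167.3 ell [320.3 315.7] [142.5 163.9] world [ 0.6034 -0.1926  0.231 ]
```

View pics/w15.png

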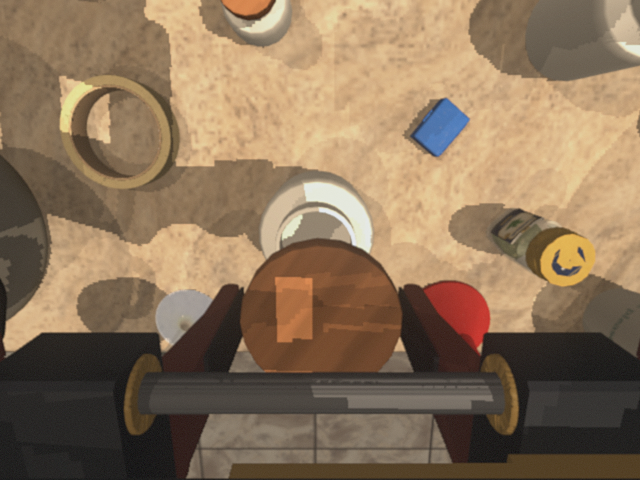

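lid_large is centred at about (321.5,317) and the jar_large mouth at about (316,243.5). The wine glass foot is at (185,310), so I'll check its clearance.

```bash
python3 - <<'E'
from h import *
s=status.state(); print(delta(s,(321.5,317),s["ee_pos"][2]+.0134,(316,243.5),.105)); c=cam("wrist",s)
F=toplane(c,185,318,0); print("foot",F,toplane(cam("top"),495,163,0))
for z in (.1,.15,.2,.25): print(z,px(cam("top"),[*F[:2],z])[:2],px(cam("scene"),[*F[:2],z])[:2])
E
```

```text
('L', array([ 0.6043, -0.192 ,  0.2316]), 'J', array([ 0.6074, -0.1956,  0.105 ]), 'dx,dy', np.float64(-3.1), np.float64(-3.6))
foot [ 0.7174883  -0.33485788  0.        ] [ 0.7226371  -0.32807061  0.        ]
0.1 (np.float64(512.9360089874112), np.float64(155.89640047686785)) (np.float64(408.8314858190533), np.float64(146.05102721734215))
0.15 (np.float64(521.5704214459562), np.float64(150.69882423406656)) (np.float64(410.707398013296), np.float64(128.39865544024133))
0.2 (np.float64(531.0475783906842), np.float64(144.99394900118722)) (np.float64(412.6704747745657), np.float64(109.92606332037963))
0.25 (np.float64(541.4971915209833), np.float64(138.70369344375698)) (np.float64(414.72693577572306), np.float64(90.57472361005054))
```

The glass (bowl beyond x 0.68 and y -0.29) is clear of the hand. Now descend.

Emit:
{"op": "step_arm", "data": {
  "deltas": [
    {"wx":0,"wy":0,"wz":0,"dx":-3,"dy":-3.5,"dz":35,"gripper":0.65},
    {"wx":0,"wy":0,"wz":0,"dx":0,"dy":0,"dz":35,"gripper":0.65},
    {"wx":0,"wy":0,"wz":0,"dx":0,"dy":0,"dz":20,"gripper":0.65},
    {"wx":0,"wy":0,"wz":0,"dx":0,"dy":0,"dz":6,"gripper":0.65},
    {"wx":0,"wy":0,"wz":0,"dx":0,"dy":0,"dz":5,"gripper":0.65},
    {"wx":0,"wy":0,"wz":0,"dx":0,"dy":0,"dz":4,"gripper":0.65},
    {"wx":0,"wy":0,"wz":0,"dx":0,"dy":0,"dz":3,"gripper":0.65},
    {"wx":0,"wy":0,"wz":0,"dx":0,"dy":0,"dz":1.5,"gripper":0.65},
    {"wx":0,"wy":0,"wz":0,"dx":0,"dy":0,"dz":0,"gripper":0.65}
  ],
  "force": 15
}}

```text
t: 25.22
ee_pos: [0.6097, -0.1967, 0.1091]
tool_rot: [-0.0, 1.0, 0.0, -0.0]
force: [-1.0, 0.2, -1.0]
opening: 0.0681
grip_force: 15.0
```

Emit:
{"op": "step_arm", "data": {
  "deltas": [
    {"wx":0,"wy":0,"wz":0,"dx":0,"dy":0,"dz":1,"gripper":0.65},
    {"wx":0,"wy":0,"wz":0,"dx":0,"dy":0,"dz":1,"gripper":0.65},
    {"wx":0,"wy":0,"wz":0,"dx":0,"dy":0,"dz":0,"gripper":0.65}
  ],
  "force": 10
}}

```text
t: 25.6
ee_pos: [0.6097, -0.1967, 0.107]
tool_rot: [-0.0, 1.0, 0.0, -0.0]
force: [-1.1, 0.6, -0.9]
opening: 0.0683
grip_force: 10.0
```

Emit:
{"op": "step_arm", "data": {
  "deltas": [
    {"wx":0,"wy":0,"wz":0,"dx":0,"dy":0,"dz":1,"gripper":0.65},
    {"wx":0,"wy":0,"wz":0,"dx":0,"dy":0,"dz":0.6,"gripper":0.65},
    {"wx":0,"wy":0,"wz":0,"dx":0,"dy":0,"dz":0,"gripper":0.65}
  ],
  "force": 10
}}

```text
t: 25.98
ee_pos: [0.6097, -0.1967, 0.1057]
tool_rot: [-0.0, 1.0, 0.0, -0.0]
force: [-2.9, 0.9, 3.0]
opening: 0.0679
grip_force: 10.0
```

Emit:
{"op": "step_arm", "data": {
  "deltas": [
    {"wx":0,"wy":0,"wz":0,"dx":0,"dy":0,"dz":0.4,"gripper":0.65},
    {"wx":0,"wy":0,"wz":0,"dx":0,"dy":0,"dz":0,"gripper":0.9},
    {"wx":0,"wy":0,"wz":0,"dx":0,"dy":0,"dz":0,"gripper":1},
    {"wx":0,"wy":0,"wz":0,"dx":0,"dy":0,"dz":0,"gripper":1},
    {"wx":0,"wy":0,"wz":0,"dx":0,"dy":0,"dz":-25,"gripper":1},
    {"wx":0,"wy":0,"wz":0,"dx":0,"dy":0,"dz":-45,"gripper":1},
    {"wx":0,"wy":0,"wz":0,"dx":0,"dy":0,"dz":-50,"gripper":1},
    {"wx":0,"wy":0,"wz":0,"dx":0,"dy":0,"dz":-40,"gripper":1},
    {"wx":0,"wy":0,"wz":0,"dx":0,"dy":0,"dz":0,"gripper":1}
  ]
}}

```text
t: 27.1
ee_pos: [0.6118, -0.1974, 0.2691]
tool_rot: [-0.0, 1.0, -0.001, 0.003]
force: [-0.1, 0.4, -0.7]
opening: 0.0875
grip_force: 0.0
```

```bash
python3 - <<'E'
from h import *
s=status.state(); im=read_camera("wrist"); c=cam("wrist",s); print(s["t"],s["ee_pos"])
disc(im,c,[.607,-.1956,.119],.0345)
sc=read_camera("scene"); C=cam("scene"); t=[]
for x,y,z in ((.607,-.1955,.105),(.4435,.024,.128),(.629,.2202,.09),(.4295,-.2425,.068)):
    u,v,_=map(int,px(C,[x,y,z-.03])); t.append(cv2.resize(sc[v-50:v+50,u-50:u+50],(300,300),interpolation=cv2.INTER_CUBIC))
cv2.imwrite("pics/fin.png",np.vstack([np.hstack(t[:2]),np.hstack(t[2:])]))
E
```

```text
27.1 [ 0.61177859 -0.19744088  0.26908273]
pred 324.3 222.8 dia 85.4 ell [322.4 225.9] [81.6 81.9] world [ 0.6095 -0.1971  0.119 ]
```

View pics/fin.png

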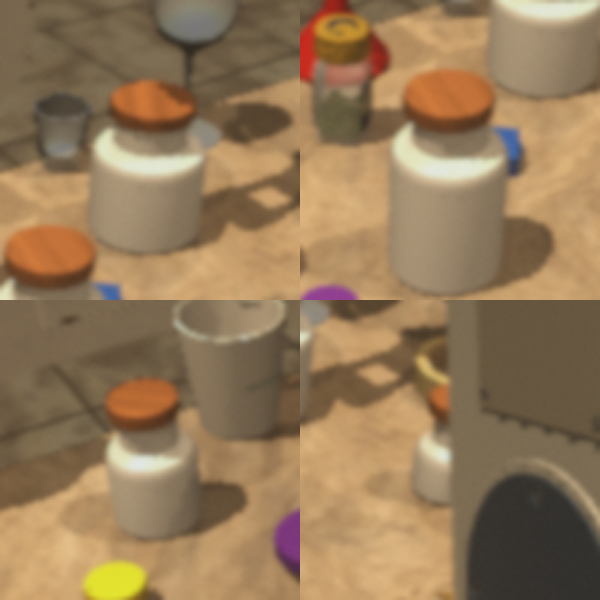

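The crops show all four jars upright with their lids flat on the rims. jar_tiny is partly hidden by the arm here, but it was checked from above earlier. The final contact heights matched home for every lid, and the hand is clear.

```bash
python3 -c "
from rig import *
print(sign_off())"
```

```text
the job is handed in; nothing more can be done
None
```

I put all four lids on their own jars and handed the job in at about 27 s of the 109 s limit; the hand-in returned no verdict, but contact heights and camera views showed every lid fully home.

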